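# Hook the spring probe onto the kiln element's terminal post

### The job

A kiln element brick is set up at the bench tester to be checked. Press the spring probe's plunger down so that its hook comes out low, slide the probe along its rods while it stays pressed until the hook is under the brick's terminal post, then let the plunger up so that the hook is pulled up against the post from below and stays caught. Leave the brick and the two jars standing where they are.

Things in the scene. Friction and masses are not known exactly. Their poses are not given: they have to be found in the camera images.
- stand: Grey tester stand fixed to the bench: base plate 100 x 300 mm, an upright at each end (y = +-135 mm, 182 mm high) and two steel rods between them, along the stand's own y, at height 155 mm. Origin: centre of its underside, at bench height; z up; its y axis is the direction in which the probe slides and towards which the hook opens.
- carriage (a joint): Travel (m) of the probe's black carriage along the stand's +y, 0 to 0.16. It stays where it is left; about 1.2 N of friction. At 0 the probe's vertical axis stands at stand x = 0, y = -0.08.
- plunger (a joint): How far (m) the plunger (cap, stem and hook in one piece) is pressed straight down: 0 = up, hook drawn in; 0.032 = fully down on its stop, hook out. A spring pushes it up: 3 N at 0, 10 N fully down. Above 0.025 the hook passes clear under the post; unpressed it is level with the post and strikes it from the side. Caught under the post it stands at about 0.012.
- cap_dish (a point): Centre of the floor of the dish in the plunger's round grey cap, on the probe's axis (moves with the plunger), 226 mm above the bench when up. Cap 62 mm across, 16 mm high; the dish, open at the top, is 54 mm across and 8 mm deep, so closed fingertips can press down in it and drag it sideways.
- hook_throat (a point): Middle of the flat steel J hook's opening, on top of its foot (moves with the plunger), 21 mm to +y of the probe's axis and 90 mm above the bench when the plunger is up. Its axes are the stand's. The opening is 32 mm long in y, from the shank to a lip that stands 10 mm above the foot; foot 10 mm thick and 16 mm wide in x.
- post_mid (a point): Point on the centre line of the round steel terminal post, where it crosses the hook's path, 75 mm out from the brick's face. The post is level, 14 mm thick, 85 mm above the bench, and sticks 110 mm out of the brick along the brick's +x, under the rods, roughly square to the stand's y. It lies to +y of the hook at the start.
- brick: Pale firebrick of a kiln, 100 x 150 x 125 mm high, about 3 kg, standing loose on the bench between stand and robot; its origin is at bench height under the face from which the post sticks out, its +x along the post.
- jar_a: Screw-top jar 62 mm across, 100 mm high, standing on the far side of the stand. Origin: centre of its underside.
- jar_b: The other jar of the same size, also on the far side of the stand. Origin: centre of its underside.

How it is judged:
By the outcome, as a careful person would: the job done as asked, in the order asked, and still so for the second after the job is handed in, with the robot touching nothing.
It also fails if it takes over 40 s, if anything falls off the work surface, if the arm or the gripper's body presses on something with over 40 N, if the wrist force passes 120 N, or if a joint passes its speed limit or range.

### The arm

A 7-joint arm with a two-finger parallel gripper is mounted at the origin on the work surface. World frame = base frame: x ahead of the robot, y to its left, z up, the work surface at z = 0. Lengths are in m, angles in rad, forces in N, time in s.
With the tool pointing down it reaches from about 0.425 to 0.925 m from the base axis. Payload 6.8 kg.
Tool frame: the origin (TCP) lies on the front face of the gripper's body, between the roots of the fingers; the fingertips stand 73 mm ahead of it and the grasp point (between the pads) lies 54 mm ahead of it (env.nose_length is the distance from the TCP to the fingertips, in m); z points along the fingers, y is the line along which they close (so a half turn about z gives the same grasp; the last joint's range is limited). The gripper opens to 85 mm and grips with 20 to 120 N. Pads are 22 mm wide; open, the fingers measure 114 mm over their backs; the gripper's body (76 mm by 85 mm) begins 54 mm behind the grasp point. The pads swing forward as they close: fully open they stand 13 mm farther back than shut.
Start: joints at [-1.286, 0.477, 0.022, 1.555, -0.011, 1.109, -0.083], TCP at [0.258, 0.624, 0.304] pointing down, gripper open.
Joint ranges: [-2.96, 2.96], [-0.34, 2.1], [-1.41, 1.46], [0.24, 2.44], [-1.37, 4.51], [0.17, 1.92], [-2.96, 2.96]. Speed limits (rad/s): [2.39, 2.39, 3.14, 3.14, 3.14, 3.14, 3.14].

### API

Orientations are given as a unit quaternion [w, x, y, z].
In Python, from cell import env, kin, camera, calibration, job gives the robot as it stands. The module is installed in compiled form; this text tells all that it offers. Calls block until the motion is done:
- env.reach(position, orientation): joint-space move of the TCP to a pose.
- env.movel(position, velocity=0.15, rot=None, stop_force=None): straight line of the TCP; rot=None keeps the orientation; velocity is the mean speed in m/s. With stop_force (N) it stops when the force on the tool has changed by that much, and returns True; else False.
- env.goto_joints(angles): joint-space move.
- env.grip(opening, f_grip=None): finger opening in m; f_grip is the grip in N (None keeps the last); returns when the fingers have stopped.
- env.dwell(seconds).
- kin.inverse_kinematics(position, orientation): joint angles nearest the present ones, or None.
- env.get_state(): the state.
- camera(name): name is "scene" or "top" or "wrist"; returns (picture, depth): 384x512x3 uint8, blue, green, red; 384x512 float32, m along the optical axis (not along the pixel's ray), 0 where there is no reading.
- calibration(name): a dict with "fx", "fy", "cx", "cy" (pixels), "rvec" (rotation vector, rad) and "tvec" (3), from world to camera coordinates, as OpenCV has them. Camera axes: x right, y down, z forward; pixel columns grow to the right and rows downward; lengths in m; the calibration is good to about 2 mm. A picture is of the moment at which its call begins: read the wrist's pose just before it. calibration takes no time and is no camera call; for the wrist camera it gives the pose at the moment of the call.
A pose or a line that the arm cannot do raises env.PlanningError and nothing moves.
- job.job_done(): hands the job in; it is judged then, once.
The state is a dict: "time": time; "qpos": joint angles; "joint_velocities": joint speeds; "joint_torque": joint torques, N m; "tcp_pos": TCP position; "orientation": TCP orientation; "force": force on the tool from outside, world axes, zero at the start; "torque": the same for the moment, N m; "opening": finger opening in m; "gripper_force": force on a finger pad.
Only numpy, scipy, OpenCV 4.12 (cv2) and the standard library are available. Lean on these libraries where they do the work, as an engineer would, in place of code of your own. Each camera call takes 0.05 s, during which the arm holds its last target. There are 200 camera calls.

## Working session

There is one attempt and no reset: what is moved stays moved. The work goes in short steps, each a Python script; the robot and the scene stay as the last script left them, time stands still between calls to the robot, and variables do not carry over. Pictures are saved under pics/ and viewed, at most 10 in all, crops included, and the job is handed in when it is done.

```bash
mkdir -p pics
cat > h.py <<'E'
import numpy as np, cv2
from cell import env, kin, camera, calibration, job
def cal(n):
    c=calibration(n); R=cv2.Rodrigues(np.array(c["rvec"],float))[0]; t=np.array(c["tvec"],float).ravel()
    return c,R,t
def cloud(n):
    c,R,t=cal(n); im,d=camera(n)
    v,u=np.mgrid[:384,:512]
    P=np.stack([(u-c["cx"])/c["fx"]*d,(v-c["cy"])/c["fy"]*d,d],-1)
    W=(P-t)@R; W[d==0]=np.nan
    return im,d,W
def ray(n,u,v,z):
    c,R,t=cal(n); o=-R.T@t; r=R.T@np.array([(u-c["cx"])/c["fx"],(v-c["cy"])/c["fy"],1]); return o+r*(z-o[2])/r[2]
E
python3 - <<'E'
from h import *
out=[]
for n in("scene","top"):
    im,d,W=cloud(n); out.append(im); np.savez("pics/%s0.npz"%n,im=im,W=W); c,R,t=cal(n); print(n,-R.T@t,(d>0).mean())
for n,i in zip(("scene","top"),out): cv2.imwrite("pics/%s0.png"%n,i)
s=env.get_state(); print(s["time"],s["orientation"],s["force"],s["opening"],env.nose_length)
E
```

```text
scene [1.09474316 0.10706637 0.67967632] 0.9958648681640625
top [0.45624179 0.02828097 0.9676733 ] 0.9959259033203125
0.1 [-8.12280816e-05  1.95126438e-01  9.80777757e-01 -8.11239248e-04] [ 1.21828251 -0.59155476  0.20982924] 0.08561345477525507 0.0726
```

View pics/scene0.png

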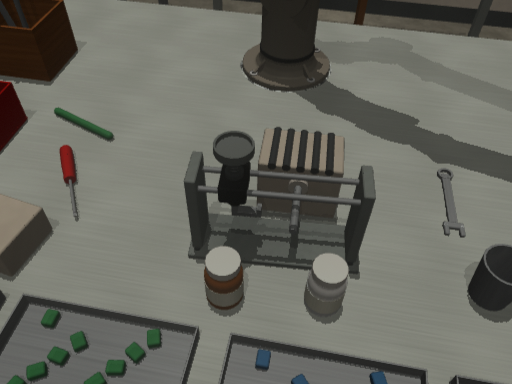

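View pics/top0.png

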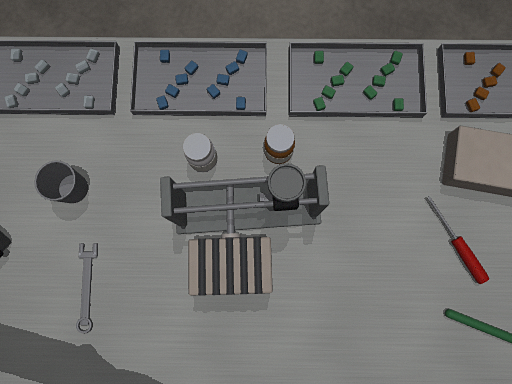

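The top view shows the cap at (286,182), the uprights at (172,200) and (318,188), the post at x≈231 running from row 185 to 235, the brick around (230,265), and the jars at (199,150) and (280,142). The scene view agrees, and nothing blocks the cap.

Run:
```python
from h import *
for n in("top","scene"):
    f=np.load("pics/%s0.npz"%n); W=f["W"]; x,y,z=W[...,0],W[...,1],W[...,2]
    near=(x>.3)&(x<.85)&(abs(y)<.3)
    def comps(lo,hi,mn=25):
        m=(near&(z>lo)&(z<hi)).astype(np.uint8)
        k,l,st,_=cv2.connectedComponentsWithStats(m)
        for i in range(1,k):
            if st[i,4]>=mn:
                P=W[l==i]; r=cv2.minAreaRect(P[:,:2].astype(np.float32)*1000)
                print(n,lo,hi,st[i],"mean",P.mean(0).round(4),"rect",np.round(r[0],1),np.round(r[1],1),round(r[2],1))
    comps(.215,.25); comps(.172,.19); comps(.145,.168); comps(.115,.13); comps(.08,.1); 
    # cap rim circle
    m=near&(z>.229)&(z<.245); c,r=cv2.minEnclosingCircle(W[m][:,:2].astype(np.float32)); print("cap",c,r,np.median(z[m]))
```

```text
top 0.215 0.25 [ 268  163   38   39 1161] mean [ 0.5993 -0.0092  0.2287] rect [599.5  -9.3] [61.8 59.6] 0.8
top 0.172 0.19 [315 165  14  41 442] mean [ 0.6038 -0.0722  0.1819] rect [605.2 -72.8] [70.8 18.6] 5.3
top 0.172 0.19 [160 177  13  41 453] mean [0.5812 0.1949 0.1815] rect [581.7 196. ] [69.3 18.5] 4.7
top 0.172 0.19 [274 199  25   9 103] mean [ 0.573  -0.0107  0.1731] rect [573.7 -11.6] [13.9 41.4] 1.0
top 0.145 0.168 [298 169  29  39 222] mean [ 0.5954 -0.0562  0.1591] rect [596.9 -51. ] [68.9 43.8] 17.6
top 0.145 0.168 [ 166  177  116   42 1201] mean [0.5878 0.106  0.1593] rect [590.5 100.1] [ 69.8 202. ] 5.2
top 0.145 0.168 [283 207  15   3  27] mean [ 0.5665 -0.0199  0.1566] rect [566.5 -19.8] [ 0.9 25. ] 5.6
top 0.115 0.13 [176 189   2  19  29] mean [0.5893 0.1877 0.123 ] rect [588.9 187.7] [34.7  1.3] 3.7
top 0.115 0.13 [ 188  237   85   59 4314] mean [0.4661 0.0872 0.1264] rect [466.7  87.3] [100.4 150.1] 2.4
top 0.08 0.1 [270 125  12   9  28] mean [0.7313 0.0068 0.099 ] rect [731.4   7.7] [12.8 22.9] 21.4
top 0.08 0.1 [270 139  12   9  33] mean [0.702  0.0043 0.0989] 
[... 2077 characters left out ...]
ene 0.08 0.1 [189 193  18  32 151] mean [ 0.6238 -0.0655  0.0898] rect [608.4 -63.4] [16.9 69.5] 79.7
scene 0.08 0.1 [289 201  12  34 276] mean [0.5986 0.0939 0.0898] rect [593.8  93.7] [69.  13.9] 2.4
scene 0.08 0.1 [232 204  30  14 289] mean [0.6021 0.0141 0.0896] rect [598.5  12.8] [19.  48.7] 4.2
scene 0.08 0.1 [350 206  15  34 150] mean [0.6037 0.1946 0.0899] rect [588.6 189.7] [66.5 16.4] 20.2
scene 0.08 0.1 [205 247  36  36 674] mean [ 7.20e-01 -1.00e-04  9.69e-02] rect [715.   -1.8] [54.2 53.2] 11.8
scene 0.08 0.1 [311 254  38  36 602] mean [0.7031 0.1576 0.0965] rect [697.3 157.2] [54.4 48.5] 38.9
cap (0.6007863283157349, -0.007803688757121563) 0.03206343948841095 0.2331356243986837
```

```bash
cat >> h.py <<'E'
D=np.array([-.0872,.9962,0]); CAP=np.array([.600,-.0083,0])
a=np.radians(175); Q=[0,np.cos(a/2),np.sin(a/2),0]
def st(m=""):
    s=env.get_state(); print(m,round(s["time"],2),np.round(s["tcp_pos"],4),"F",np.round(s["force"],2),flush=True); return s
E
python3 - <<'E'
from h import *
p=np.array(env.get_state()["tcp_pos"]); env.movel(p+[0,0,.1],.2); env.grip(0.0)
P=CAP+[0,0,.36]; print(kin.inverse_kinematics(P,Q))
env.reach(P,Q); st("above"); 
env.movel(CAP+[0,0,.315],.1); env.dwell(.3); st("pre")
print(env.movel(CAP+[0,0,.280],.02,stop_force=2.0)); env.dwell(.2); st("contact")
im,d,W=cloud("scene"); cv2.imwrite("pics/s1.png",cv2.resize(im[90:290,130:400],None,fx=2.5,fy=2.5))
E
```

```text
[-0.51485916  0.33349047  0.55082903  1.70414237 -0.18823084  1.15701289
  1.57099802]
above 4.06 [ 0.6002 -0.0071  0.3599] F [-0.08  0.65 -0.46]
pre 4.96 [ 0.6002 -0.0083  0.3155] F [-0.05  0.49  0.72]
True
contact 6.12 [ 0.6    -0.0083  0.2974] F [ 1.3  -0.48  2.58]
```

View pics/s1.png

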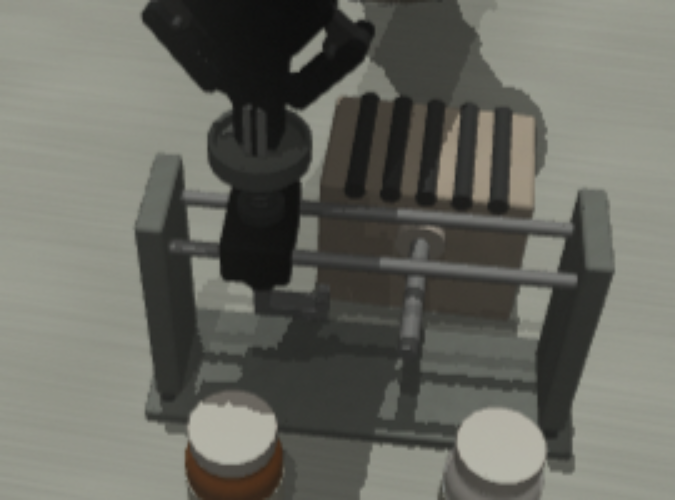

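The closed fingertips are inside the dish (crop 260,150) at the expected height. Next I press and slide.

Run:
```python
from h import *
print(env.movel(CAP+[0,0,.268],.04,stop_force=15)); env.dwell(.2); s=st("pressed")
z=s["tcp_pos"][2]
im,d,W=cloud("scene"); np.savez("pics/p.npz",im=im,W=W)
T=CAP+.081*D; T[2]=.268
print(env.movel(T,.04,stop_force=15)); env.dwell(.2); st("slid")
im2,d,W2=cloud("scene"); np.savez("pics/q.npz",im=im2,W=W2)
for w in (W,W2):
    x,y,z=w[...,0],w[...,1],w[...,2]
    m=(z>.19)&(z<.21)&(x>.55)&(x<.65)&(y>-.06)&(y<.15)
    c,r=cv2.minEnclosingCircle(w[m][:,:2].astype(np.float32)); print("cap",c,r)
    m=(z>.03)&(z<.075)&(x>.575)&(x<.63)&(y>-.045)&(y<.15); s=(w-[.5943,.0622,0])@D
    print("hook s",np.percentile(s[m],[0,5,50,95,100]).round(4),m.sum(), np.nanmax(z[m]))
cv2.imwrite("pics/s2.png",cv2.resize(im2[90:290,130:400],None,fx=2.5,fy=2.5))
```

```text
False
pressed 7.25 [ 0.6001 -0.0083  0.2683] F [-0.84 -0.64  7.52]
False
slid 9.68 [0.5933 0.0721 0.2684] F [-0.06 -0.51  9.43]
cap (0.6009000539779663, -0.007240564562380314) 0.0316489040851593
hook s [-0.0767 -0.0727 -0.0486 -0.0272 -0.0252] 316 0.07486120898308238
cap (0.5941929817199707, 0.07285249978303909) 0.03176672384142876
hook s [0.0044 0.0068 0.0391 0.0538 0.055 ] 231 0.07499056113949153
```

View pics/s2.png

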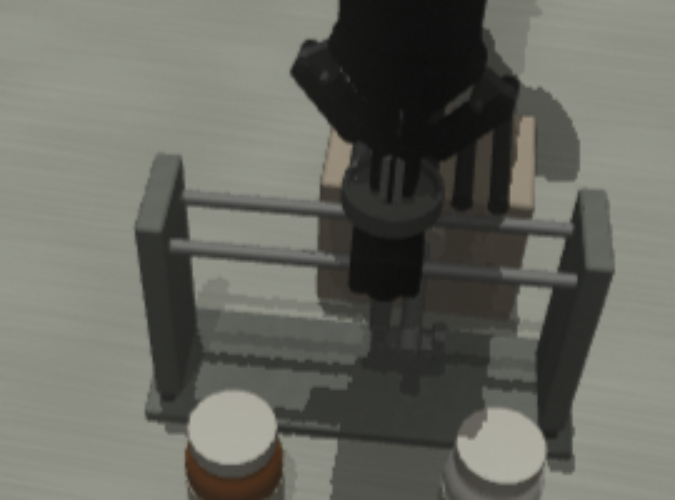

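The carriage followed the full 80 mm. In the crop the post (x≈408) sits midway between the shank (382) and the lip (438), so I release straight up.

Run:
```python
from h import *
p=np.array(env.get_state()["tcp_pos"])
for z in (.278,.284,.290,.300): p[2]=z; env.movel(p,.03); st(z)
p[2]=.38; env.movel(p,.12); 
env.movel(p+[-.12,0,.04],.2); env.dwell(.3); st("away")
for n in("scene","top"):
    im,d,W=cloud(n); W0=np.load("pics/%s0.npz"%n)["W"]
    x,y,z=W[...,0],W[...,1],W[...,2]
    near=(x>.55)&(x<.65)&(y>-.06)&(y<.15)
    m=near&(z>.205)&(z<.24); c,r=cv2.minEnclosingCircle(W[m][:,:2].astype(np.float32)); print(n,"cap",c,r,"rim z",np.percentile(z[m],95))
    for k,w in (("before",W0),("now",W)):
        x,y,z=w.transpose(2,0,1)
        for nm,m in (("post",(abs(z-.0895)<.004)&(abs(y-.0925)<.014)&(x>.53)&(x<.63)),("brick",(abs(z-.1255)<.004)&(x>.4)&(x<.53)&(y>0)&(y<.18)),("ja",(z>.092)&(z<.105)&(x>.66)&(x<.75)&(abs(y)<.05)),("jb",(z>.092)&(z<.105)&(x>.65)&(x<.75)&(abs(y-.155)<.05))):
            print(k,nm,np.nanmean(w[m],0).round(4),m.sum())
    cv2.imwrite("pics/%s3.png"%n,cv2.resize(im[90:290,130:400],None,fx=2.5,fy=2.5))
```

```text
0.278 10.21 [0.5933 0.072  0.2782] F [ 0.06 -0.52  6.98]
0.284 10.56 [0.5933 0.072  0.284 ] F [ 0.25 -0.21  6.3 ]
0.29 10.91 [0.5927 0.0721 0.2893] F [0.64 0.59 0.19]
0.3 11.39 [0.5933 0.0721 0.3002] F [ 0.45 -0.13  0.6 ]
away 13.29 [0.4737 0.072  0.4195] F [-0.46 -0.32  0.85]
scene cap (0.5939252376556396, 0.07228095829486847) 0.032261256128549576 rim z 0.22251020012288536
before post [0.5866 0.0934 0.0903] 300
before brick [0.472  0.0889 0.126 ] 3004
before ja [ 0.7167 -0.001   0.0994] 925
before jb [0.6977 0.1591 0.0995] 959
now post [0.5984 0.0944 0.0902] 218
now brick [0.4635 0.0997 0.1259] 2054
now ja [ 0.7167 -0.0011  0.0995] 927
now jb [0.6975 0.1591 0.0996] 953Traceback (most recent call last):
  File "<stdin>", line 10, in <module>
    return _quantile_unchecked(
        a, q, axis, out, overwrite_input, method, keepdims, weights)
    return _ureduce(a,
                    func=_quantile_ureduce_func,
    ...<5 lines>...
                    overwrite_input=overwrite_input,
                    method=method)
    r = func(a, **kwargs)
    result = _quantile(arr,
                       quantiles=q,
    ...<2 lines>...
                       out=out,
                       weights=wgt)
    slices_having_nans = np.isnan(arr[-1, ...])
                                  ~~~^^^^^^^^^
IndexError: index -1 is out of bounds for axis 0 with size 0
```

View pics/scene3.png

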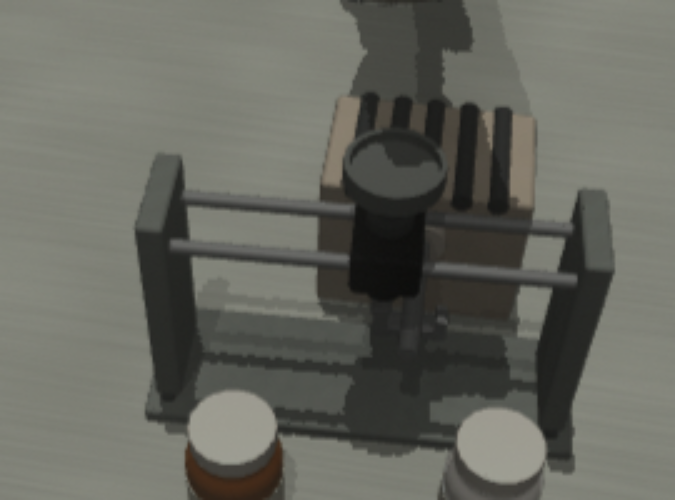

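The rim stands at 0.2225 m, so the plunger sits at about 0.012: the hook is caught under the post. The lip shows at crop (440,322), just past the post. The brick's edges (322–537) and the jars haven't moved, and the arm is clear.

```bash
python3 -c "
from h import *
print(job.job_done())"
```

```text
the job is handed in; nothing more can be done
None
```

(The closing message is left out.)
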